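# Seat the slide carrier, draw the sprung lens arm out to its red line and hold

### The job

Get the blood-smear slides ready to be looked at: take the slide carrier by its blue bar, lower it over the two pins of the lit stage until it lies flush, and let go of it. Then pinch the black grip of the parked magnifier arm so that its green lock button is pressed in, draw the arm out over the slides until the blue pointer stands at the red line of the scale, and finish while holding it there, because a spring pulls it home if you let go. Keep your fingers off the lens and leave the other things on the bench where they are.

Things in the scene. Friction and masses are not known exactly. Their poses are not given: they have to be found in the camera images.
- carrier_center (a point): Slide carrier: loose aluminium plate 130 (x) x 120 (y) x 8 mm, 0.3 to 0.5 kg, flat on the bench, a glass slide let in on either side of its blue grip bar (y = +-34 mm, under 3 mm proud). Holes of 9.6 mm go through at x = +-52 mm, y = 0. This point is the middle of the whole, 22 mm above the underside. z is up. It may go on either way round (half a turn makes no difference).
- grip_bar (a point): Middle of the carrier's upright blue grip bar, where it is pinched across y: 60 long (x), 14 thick (y), 36 mm high; 26 mm above the carrier's underside and 18 mm above the plate's top face. Same axes as the carrier.
- stage_seat (a point): Centre of the top face of the black, lit stage, 150 (x) x 140 (y) mm, 40 mm above the bench, on the fixed inspection stand. Steel locating pins of 8 mm with tapered noses stand at x = +-52 mm, y = 0 of this frame, 15 mm high. The seated carrier's centre is 22 mm above this point, x axes in line. z is up; the magnifier arm lies along y, parked on the +y side.
- pinch_grip (a point): Centre of the black pinch grip on the telescoping magnifier arm, 150 mm above the bench: a block 28 (x, across the arm) x 30 (y, along it) x 34 mm (z). Pinch it across x from above, at this height, to press the button in its +x side. It moves with the arm, straight along -y, when the arm is drawn out. The lens is centred 62 mm away towards -y, in a white ring 72 mm wide, 14 mm high.
- button_face (a point): Outer face of the round green lock button, 18 mm wide, in the grip's +x side, 20 mm from the grip's centre (6 mm proud) when out; a firm pinch brings it flush. Pushed in 4 mm or more (about 6 N) it draws a hook off the keeper at the sleeve's mouth and frees the arm. Not pressed, the parked arm stays locked. It need only be pressed to leave the parked place.
- sleeve_mouth (a point): Centre of the front end of the fixed aluminium sleeve out of which the arm slides: 34 mm wide (x), 30 mm high, 200 mm long towards +y; 30 mm from the grip's centre when parked. Same axes as the stage.
- pointer (a point): Blue pointer of the arm, a thin crossbar 26 mm wide in the slot on top of the sleeve; it moves with the arm, along -y of the stand, and lies 209 mm from the grip's centre towards +y.
- red_line (a point): Red line across the white scale on top of the sleeve (black lines every 5 mm, longer every 10 mm, on both sides of the slot), 120 mm from where the pointer stands when the arm is parked. Same axes as the stage.
- lens_arm (a joint): How far the arm is drawn out, m: 0 parked and locked, 0.120 with the pointer at the red line, 0.150 at its stop. A spring draws it home with about 5 N (4.5 N parked, 5.7 N at the line).
- lock_button (a joint): How far the lock button is pushed in, m: 0 out, 0.006 flush with the grip, 0.007 at its stop; the arm is free from 0.004.
- lens: The magnifier's lens and its white ring on the end of the arm; origin at its middle. Not to be touched by the fingers.
- oil_bottle: Bystander: small amber bottle with black cap, 32 mm wide, 72 mm high; origin under its middle.
- slide_box: Bystander: closed blue and white slide box, 97 x 87 x 34 mm; origin under its middle.
- staining_jar: Bystander: violet glass staining jar with lid, 60 mm wide, 100 mm high; origin under its middle.
- objective: Bystander: spare brass microscope objective standing upright, 30 mm wide, 48 mm high; origin under its middle.
- tally_counter: Bystander: grey cell counter with six keys, 75 x 60 x 31 mm; origin under its middle.
- mouse: Bystander: black computer mouse, 105 x 60 x 33 mm; origin under its middle.

How it is judged (in metres and radians):
On the way, in this order (a step that is already met when the one before it is completed fails the run):
1. the carrier is lowered over the pins in the gripper (horizontal distance between carrier_center and stage_seat below 0.004 m and z of carrier_center in the frame of stage_seat below 0.03 m and angle between the x axis of carrier_center and the x axis of stage_seat, either way round below 0.06 rad and contact force between the fingers and carrier above 1 N).
2. the carrier lies flush on the stage, both pins through it, and is let go, with the arm still parked (horizontal distance between carrier_center and stage_seat below 0.0025 m and z of carrier_center in the frame of stage_seat below 0.0238 m and angle between the x axis of carrier_center and the x axis of stage_seat, either way round below 0.04 rad and angle between carrier_center's own z axis and vertical below 0.02 rad and contact force between the fingers and carrier below 0.1 N and value of joint lens_arm below 0.01 m), for 0.2 s.
3. the lock button is pressed in (value of joint lock_button above 0.0035 m), for 0.05 s.
At the end, for the whole second after the job is handed in: The carrier lies flush on the stage (within 2 mm of height and 2.5 mm sideways, within 0.04 rad) and is not held; the arm's pointer stands within 4 mm of the red line and still, with the fingers holding the arm (2 N or more) against its spring (horizontal distance between carrier_center and stage_seat below 0.0025 m and z of carrier_center in the frame of stage_seat below 0.0238 m and angle between the x axis of carrier_center and the x axis of stage_seat, either way round below 0.04 rad and angle between carrier_center's own z axis and vertical below 0.02 rad and y of pointer in the frame of red_line between -0.004 and 0.004 m and velocity of joint lens_arm between -0.01 and 0.01 m/s and contact force between the fingers and lens_arm above 2 N and contact force between the fingers and carrier below 0.1 N); the arm keeps its last pose, push and grip.
It fails at once if a bystander is shifted by more than 30 mm (distance of any of oil_bottle, slide_box, staining_jar, objective, tally_counter, mouse from where it was at the start of the episode above 0.03 m).
It fails at once if the fingers push on the lens or its ring (contact force between the fingers and lens above 3 N).
It also fails if it takes over 53 s, if anything falls off the work surface, if the arm or the gripper's body presses on something with over 40 N, if the wrist force passes 120 N, or if a joint passes its speed limit or range.

### The arm

A 6-joint arm with a two-finger parallel gripper is mounted at the origin on the work surface. World frame = base frame: x ahead of the robot, y to its left, z up, the work surface at z = 0. Lengths are in mm, angles in rad, forces in N, time in s.
With the tool pointing down it reaches from about 300 to 775 mm from the base axis. Payload 14.6 kg.
Tool frame: the origin (TCP) lies midway between the tips of the shut fingers; the grasp point (between the pads) lies 19 mm behind it (manip.grip_depth is the distance from the TCP to the grasp point, in mm); x points along the fingers, y is the direction in which the jaws open and shut, and the axes are right-handed (so a half turn about x gives the same grasp; the last joint's range is limited). The gripper opens to 94 mm and grips with 3 to 60 N. Pads are 16 mm wide; open, the fingers measure 119 mm over their backs; the gripper's body (75 mm by 177 mm) begins 78 mm behind the grasp point.
Start: joints at [1.124, 0.3, 1.521, -0, 1.321, -0.067], TCP at [203.901, 510.797, 205.446] pointing down, gripper open.
Joint ranges: [-3.03, 3.03], [-0.79, 2.21], [0.23, 2.52], [-1.04, 4.18], [0, 3.07], [-2.55, 2.55]. Speed limits (rad/s): [2.22, 2.22, 2.57, 3.14, 3.14, 3.14].

### API

Orientations are given as [roll, pitch, yaw] about the fixed x, y, z axes, in that order (R = Rz(yaw) Ry(pitch) Rx(roll)).
In Python, from cell import readout, cams, ticket, manip gives the robot as it stands. The module is installed in compiled form; this text tells all that it offers.
- The arm moves only by the tool apply_moves, never from a script. Its argument "plan" is one flat list of numbers, 7 for each row, row after row: the turn, a rotation vector about the tool's x, y, z in rad, then the shift along the tool's x, y, z in m, then the opening in per cent of the stroke, from 0 (shut) to 100 (fully open). In form: [wx, wy, wz, x, y, z, fingers, wx, wy, wz, x, y, z, fingers, ...]. A call has 1 to 5 rows; each row shifts and turns the commanded pose from where the row before left it, along the tool's axes as they then stand; what a row does not reach is not made up. A row lasts 1/8 s, in which the tool goes at most 62.5 mm and 10.7 degrees, less where a joint would pass 70% of its speed; a pose out of reach is approached as far as the arm can. A call with a gripper value outside its range is refused whole. The fingers move at their own pace and stop on an object; "force" is the grip in N (left out, the last holds). Time passes only in rows, so rows that do not move let the fingers close. It gives the time, the measured TCP pose, the force and the opening at its end, in the units of the state.
- readout.read_state(): the state, without advancing time (a new reading comes with each control period).
- cams.camera(name): name is "scene" or "top" or "wrist"; returns a dict with "image" (420x560x3 uint8, red, green, blue), "fovy" (degrees; the focal length in pixels is half the picture's height over the tangent of half this angle, whatever the lens; pixels are square), "cx", "cy" (the principal point, pixels), "D" ([k1, k2, p1, p2, k3] as OpenCV has them; the pictures are not rectified), "position" and "orientation" of the camera in the world; the wrist camera has in their place "T_tool_cam" (4x4, takes a point from camera to tool coordinates, whose origin is the TCP and whose axes are the tool frame's). Camera axes: x right, y down, z forward; pixel columns grow to the right and rows downward; lengths in mm; the calibration is good to about 2 mm. A picture is of the moment at which its call begins: read the wrist's pose just before it. There is no depth.
- ticket.sign_off(): hands the job in, once; it reports no verdict.
The state is a dict: "clock": time; "joints": joint angles; "qd": joint speeds; "effort": joint torques, N m; "eef_pos": TCP position; "eef_rot": TCP orientation; "wrist_force": force on the tool from outside, world axes, zero at the start; "moment": the same for the moment, N m; "finger_gap": finger opening in mm.
Only numpy, scipy, OpenCV 4.12 (cv2) and the standard library are available. Lean on these libraries where they do the work, as an engineer would, in place of code of your own. Each camera call takes 0.05 s, during which the arm holds its last target.

## Working session

There is one attempt and no reset: what is moved stays moved. The work goes in short steps, Python scripts to look and compute and a tool call to move; the robot and the scene stay as the last step left them, time stands still between calls to the robot, and variables do not carry over. Pictures are saved under pics/ and viewed, and the job is handed in when it is done.

Besides the shell and the picture viewer there is one more tool, called after "Request:" in YAML: its name, and indented under it one key for each argument. apply_moves: Moves the arm, as the interface text tells. Its arguments: {"type":"object","properties":{"plan":{"type":"array","items":{"type":"number"}},"force":{"type":"number"}},"required":["plan"]}

```bash
mkdir -p pics
cat > h.py <<'E'
import numpy as np, cv2
from scipy.spatial.transform import Rotation as R
from cell import readout, cams, ticket, manip
def K(c):
    h=c["image"].shape[0]; f=h/2/np.tan(np.radians(c["fovy"])/2)
    return np.array([[f,0,c["cx"]],[0,f,c["cy"]],[0,0,1.]])
def pose(c,s=None):
    if "T_tool_cam" in c:
        T=np.eye(4);T[:3,:3]=R.from_euler('xyz',s["eef_rot"]).as_matrix();T[:3,3]=s["eef_pos"]
        return T@np.array(c["T_tool_cam"])
    T=np.eye(4);o=np.array(c["orientation"],float)
    T[:3,:3]=o if o.shape==(3,3) else R.from_euler('xyz',o).as_matrix();T[:3,3]=c["position"];return T
def grab(n,fn=None):
    s=readout.read_state();c=cams.camera(n);c["T"]=pose(c,s);c["K"]=K(c)
    if fn: cv2.imwrite("pics/"+fn,c["image"][:,:,::-1])
    return c
def toplane(c,uv,z):
    uv=np.asarray(uv,float).reshape(-1,1,2)
    n=cv2.undistortPoints(uv,c["K"],np.array(c["D"],float)).reshape(-1,2)
    d=np.c_[n,np.ones(len(n))]@c["T"][:3,:3].T;o=c["T"][:3,3]
    return o+d*((z-o[2])/d[:,2])[:,None]
def proj(c,P):
    P=np.asarray(P,float).reshape(-1,3);Ti=np.linalg.inv(c["T"])
    return cv2.projectPoints(P,cv2.Rodrigues(Ti[:3,:3])[0],Ti[:3,3],c["K"],np.array(c["D"],float))[0].reshape(-1,2)
E
python3 - <<'E'
from h import *
import pickle
print(readout.read_state(), manip.grip_depth)
for n in("scene","top","wrist"):
    c=grab(n,n+"0.png"); print(n,{k:v for k,v in c.items() if k!="image"}); pickle.dump(c,open(n+"0.pkl","wb"))
E
```

```text
{'clock': 0.0, 'joints': array([ 1.12438970e+00,  3.00466593e-01,  1.52157989e+00,  1.64274491e-05,
        1.32071817e+00, -6.65819678e-02]), 'qd': array([ 0.00117361, -0.00368897, -0.00036202,  0.00088797,  0.00168745,
       -0.00059784]), 'effort': array([-3.03644221e-03, -5.31812239e+01, -3.52721035e+01,  7.08875502e-02,
        2.44569022e-02, -7.80450205e-05]), 'eef_pos': array([203.79057792, 510.5639365 , 204.88931446]), 'eef_rot': array([-1.650954  ,  1.56962422, -2.03078273]), 'wrist_force': array([-0.03319343,  0.24880005, -0.37622566]), 'moment': array([-0.01288281, -0.00277258,  0.00411908]), 'finger_gap': 93.92884551520277} 18.8
scene {'fovy': 54.53935295211484, 'cx': 278.3072873575618, 'cy': 209.3126511840879, 'D': array([-0.10352499,  0.        ,  0.        ,  0.        ,  0.        ]), 'position': array([1520.57608567, -388.85016832,  769.35227491]), 'orientation': array([-2.14698764, -0.00326988,  1.26884159]), 'T': array([[ 2.97385479e-01,  5.20999634e-01, -8.00075783e-01,
         1.52057609e+03],
       [ 9.54751897e-01, -1.59408748e-01,  2.51073030e-01,
        
[... 1483 characters left out ...]
     2.40470361e-01],
       [-5.59817993e-04,  9.69027829e-01,  2.46950912e-01,
        -7.05125715e+01],
       [ 0.00000000e+00,  0.00000000e+00,  0.00000000e+00,
         1.00000000e+00]]), 'T': array([[ 3.70226221e-01,  9.00253702e-01,  2.29076006e-01,
         1.38488585e+02],
       [ 9.28941303e-01, -3.58586719e-01, -9.21065741e-02,
         5.37120667e+02],
       [-7.75670809e-04,  2.46898432e-01, -9.69041053e-01,
         3.85188225e+02],
       [ 0.00000000e+00,  0.00000000e+00,  0.00000000e+00,
         1.00000000e+00]]), 'K': array([[302.7688412 ,   0.        , 277.23350082],
       [  0.        , 302.7688412 , 215.00506721],
       [  0.        ,   0.        ,   1.        ]])}
```

View pics/scene0.png

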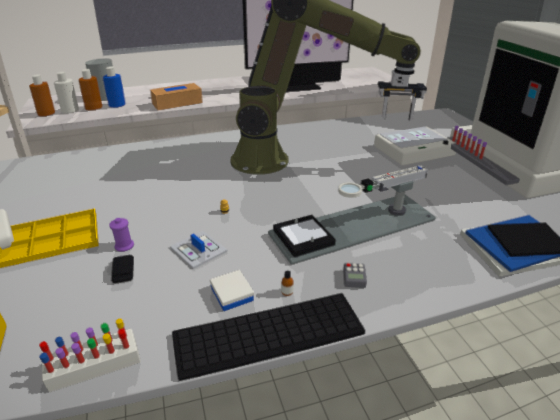

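View pics/top0.png

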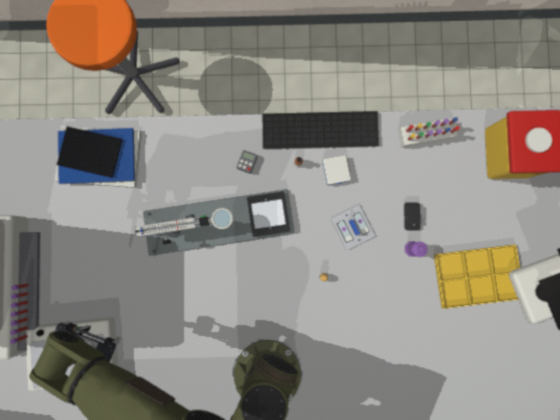

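View pics/wrist0.png

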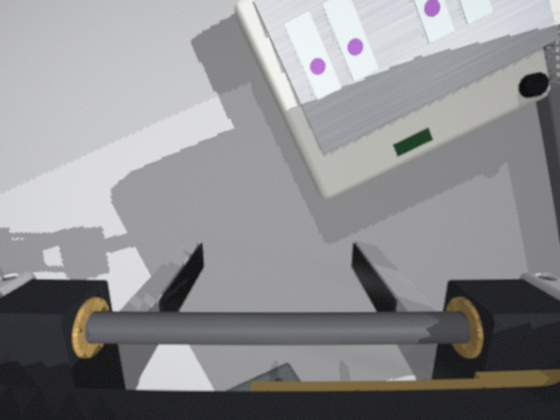

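The top view shows the carrier near (353,227), the stage near (269,214), the grip near (204,222), and the sleeve running out to x≈140. I'll zoom in next.

Run:
```python
import cv2
t=cv2.imread("pics/top0.png")
cv2.imwrite("pics/topz1.png",cv2.resize(t[180:260,130:300],None,fx=4.7,fy=4.7,interpolation=cv2.INTER_CUBIC))
cv2.imwrite("pics/topz2.png",cv2.resize(t[195:260,320:390],None,fx=8,fy=8,interpolation=cv2.INTER_CUBIC))
s=cv2.imread("pics/scene0.png")
cv2.imwrite("pics/scz.png",cv2.resize(s[150:280,165:440],None,fx=2.9,fy=2.9,interpolation=cv2.INTER_CUBIC))
```

```text
(no output)
```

View pics/topz1.png

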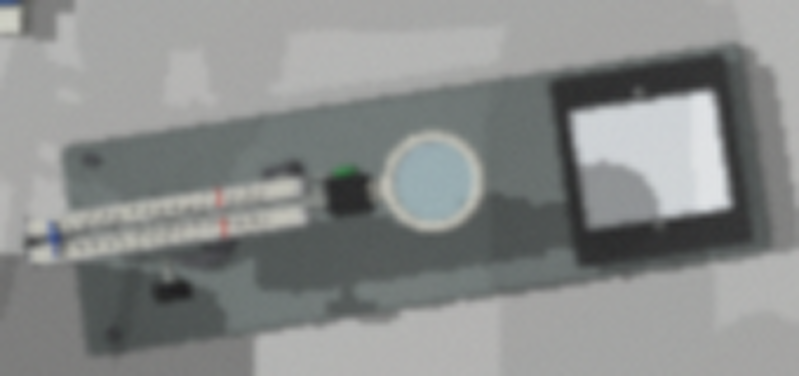

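View pics/topz2.png

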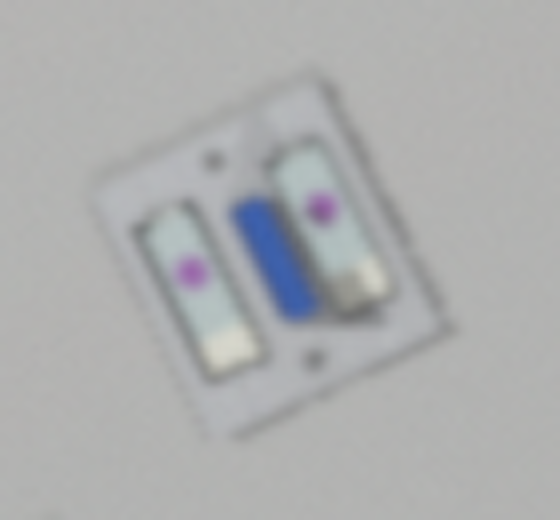

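View pics/scz.png

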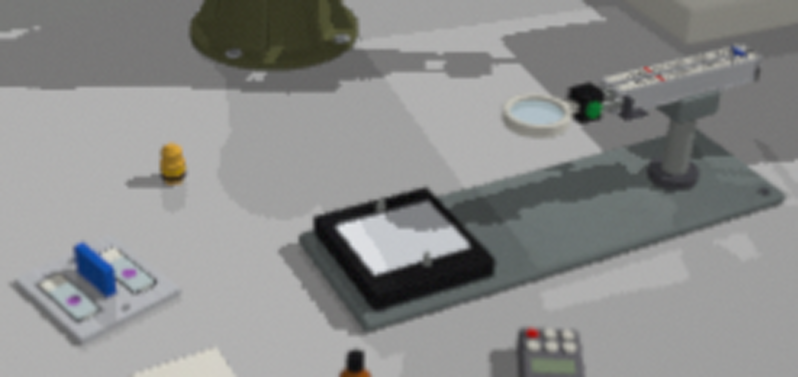

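```bash
cat > coarse.py <<'E'
from h import *
import pickle
c=pickle.load(open("top0.pkl","rb"))
def z1(p): return np.array(p,float)/4.7+[130,180]-.4
def z2(p): return np.array(p,float)/8+[320,195]-.4
def ang(a,b): d=b-a; return np.degrees(np.arctan2(d[1],d[0]))
S=toplane(c,z1([(552,85),(720,55),(755,240),(580,265)]),40); print("stage",S.mean(0),[np.linalg.norm(S[i]-S[i-1]) for i in range(4)],ang(S[3],S[0]),ang(S[2],S[1]))
P=toplane(c,z1([(638,92),(660,224)]),55);print("pins",P,P.mean(0),ang(P[1],P[0]),np.linalg.norm(P[0]-P[1]))
C=toplane(c,z2([(315,70),(452,328),(215,440),(92,190)]),8);print("car",C.mean(0),[np.linalg.norm(C[i]-C[i-1]) for i in range(4)],ang(C[1],C[0]),ang(C[2],C[3]))
H=toplane(c,z2([(214,160),(315,360)]),8);print("holes",H.mean(0),ang(H[1],H[0]),np.linalg.norm(H[0]-H[1]))
B=toplane(c,z2([(250,198),(300,318)]),44);print("bar",B.mean(0),ang(B[1],B[0]))
G=toplane(c,z1([(348,196)]),167);print("grip",G)
L=toplane(c,z1([(433,181)]),157);print("lens",L)
p=toplane(c,z1([(54,238),(221,213)]),168);print("ptr,red",p,np.linalg.norm(p[0]-p[1]))
E
python3 coarse.py
```

```text
stage [586.61174358 -19.64778895  40.        ] [np.float64(142.6252238492303), np.float64(133.67417524964378), np.float64(147.53712002914327), np.float64(137.6915276850846)] 7.76986388283717 9.332478279285317
pins [[639.37230041 -10.5793298   55.        ]
 [536.67282986 -25.45226661  55.        ]] [588.02256513 -18.01579821  55.        ] 8.240285822887403 103.77083164810428
car [ 533.48057314 -335.40795937    8.        ] [np.float64(119.27745277092863), np.float64(136.25642243875237), np.float64(122.82395290688237), np.float64(129.74867677543523)] 26.032361214252507 24.498798351019467
holes [ 532.0391011  -333.47342327    8.        ] 24.97822605219764 104.42646330977712
bar [ 531.61954447 -331.83366728   44.        ] 20.76321924842672
grip [[557.59606174 193.34402982 167.        ]]
lens [[567.54390118 134.15085924 157.        ]]
ptr,red [[532.43253639 402.11595023 168.        ]
 [547.4946521  283.5383352  168.        ]] 119.53040666406098
```

```bash
cat > plan.py <<'E'
from h import *
import sys
# usage: plan.py x y z yawdeg nrows fingers   (yaw = world angle of tool y), from measured pose
def rows(target,yaw,n,f,s=None):
    s=s or readout.read_state(); p=np.array(s["eef_pos"]);M=R.from_euler('xyz',s["eef_rot"]).as_matrix()
    y=np.radians(yaw);Y=np.array([np.cos(y),np.sin(y),0]);X=np.array([0,0,-1.]);D=np.c_[X,Y,np.cross(X,Y)]
    w=R.from_matrix(M.T@D).as_rotvec()/n
    d=(np.array(target)-p)/n
    print("from",p.round(1),"yaw",round(np.degrees(np.arctan2(M[1,1],M[0,1])),2),"per row mm",round(float(np.linalg.norm(d)),1),"deg",np.degrees(np.linalg.norm(w)).round(2))
    out=[]
    for i in range(n):
        sh=M.T@d/1000
        out+=[*(w.round(4)),*(sh.round(4)),f]
        M=M@R.from_rotvec(w).as_matrix()
    print([float(v) for v in out])
a=[float(v) for v in sys.argv[1:]]
rows(a[:3],a[3],int(a[4]),a[5])
E
python3 plan.py 440 300 320 16 5 100
```

```text
from [203.8 510.6 205. ] yaw 68.24 per row mm 67.3 deg 10.45
[0.1823, 0.0001, 0.0002, -0.023, -0.0216, 0.0595, 100.0, 0.1823, 0.0001, 0.0002, -0.023, -0.0105, 0.0624, 100.0, 0.1823, 0.0001, 0.0002, -0.023, 0.001, 0.0633, 100.0, 0.1823, 0.0001, 0.0002, -0.023, 0.0125, 0.062, 100.0, 0.1823, 0.0001, 0.0002, -0.023, 0.0235, 0.0588, 100.0]
```

Request:
apply_moves:
  plan: [0.18, 0, 0, -0.023, -0.02, 0.05, 100, 0.18, 0, 0, -0.023, -0.01, 0.055, 100, 0.18, 0, 0, -0.023, 0.001, 0.055, 100, 0.18, 0, 0, -0.023, 0.0125, 0.055, 100, 0.18, 0, 0, -0.023, 0.0235, 0.05, 100]

```text
clock: 0.78
eef_pos: [413.5, 328.1, 321.3]
eef_rot: [2.655, 1.571, 1.369]
wrist_force: [0.2, 1.2, 0.6]
finger_gap: 94.1
```

```bash
python3 plan.py 560 0 320 -35 5 100; python3 -c "
from h import *
print(readout.read_state())"
```

```text
from [413.5 328.1 321.3] yaw 16.33 per row mm 71.9 deg 10.27
[0.1792, -0.0, -0.0, 0.0002, 0.0097, 0.0712, 100.0, 0.1792, -0.0, -0.0, 0.0002, 0.0222, 0.0684, 100.0, 0.1792, -0.0, -0.0, 0.0002, 0.034, 0.0633, 100.0, 0.1792, -0.0, -0.0, 0.0002, 0.0448, 0.0562, 100.0, 0.1792, -0.0, -0.0, 0.0003, 0.0541, 0.0473, 100.0]
{'clock': 0.775, 'joints': array([6.01375262e-01, 1.88732868e-01, 1.39342365e+00, 1.76671715e-05,
       1.55941784e+00, 3.16345695e-01]), 'qd': array([-0.81775708,  0.14808331, -0.58333845, -0.00126389,  0.43173381,
        0.61738322]), 'effort': array([ 5.87401003e+00, -5.19942141e+01, -3.33996642e+01,  8.21094814e-03,
       -7.74857551e-01, -1.35679107e+00]), 'eef_pos': array([413.50018739, 328.11951805, 321.25143836]), 'eef_rot': array([2.65522737, 1.5707709 , 1.36946041]), 'wrist_force': array([0.22318069, 1.22284095, 0.55927244]), 'moment': array([-0.00077982,  0.01377527,  0.04153   ]), 'finger_gap': 94.0858625168585}
```

Request:
apply_moves:
  plan: [0.18, 0, 0, 0, 0.009, 0.06, 100, 0.18, 0, 0, 0, 0.02, 0.058, 100, 0.18, 0, 0, 0, 0.03, 0.053, 100, 0.18, 0, 0, 0, 0.042, 0.046, 100, 0.18, 0, 0, 0, 0.048, 0.04, 100]

```text
clock: 1.4
eef_pos: [547.8, 51.1, 320.3]
eef_rot: [-1.104, 1.571, 2.994]
wrist_force: [-0.1, 1.0, -0.1]
finger_gap: 94.3
```

```bash
python3 plan.py 532 -250 200 -65 5 60
```

```text
from [547.8  51.1 320.3] yaw -35.23 per row mm 64.9 deg 5.95
[0.1039, 0.0, 0.0, 0.0241, 0.0322, 0.051, 60.0, 0.1039, 0.0, 0.0, 0.0241, 0.0373, 0.0474, 60.0, 0.1039, 0.0, 0.0, 0.0241, 0.042, 0.0433, 60.0, 0.1039, 0.0, 0.0, 0.0241, 0.0463, 0.0387, 60.0, 0.1039, 0.0, 0.0, 0.0241, 0.05, 0.0337, 60.0]
```

Request:
apply_moves:
  plan: [0.104, 0, 0, 0.024, 0.032, 0.05, 100, 0.104, 0, 0, 0.024, 0.037, 0.047, 100, 0.104, 0, 0, 0.024, 0.042, 0.043, 100, 0.104, 0, 0, 0.024, 0.046, 0.038, 100, 0.104, 0, 0, 0.024, 0.05, 0.034, 100]

```text
clock: 2.02
eef_pos: [533.9, -238.6, 203.3]
eef_rot: [-1.3, 1.571, 2.28]
wrist_force: [0.5, 1.2, 1.6]
finger_gap: 94.3
```

```bash
python3 plan.py 532 -333 125 -65 3 100
```

```text
from [ 533.9 -238.6  203.3] yaw -64.88 per row mm 40.9 deg 0.04
[0.0007, 0.0, 0.0001, 0.0261, 0.0282, 0.0139, 100.0, 0.0007, 0.0, 0.0001, 0.0261, 0.0282, 0.0139, 100.0, 0.0007, 0.0, 0.0001, 0.0261, 0.0282, 0.0139, 100.0]
```

Request:
apply_moves:
  plan: [0, 0, 0, 0.026, 0.028, 0.0139, 100, 0, 0, 0, 0.026, 0.028, 0.014, 100, 0, 0, 0, 0.026, 0.024, 0.012, 100, 0, 0, 0, 0, 0, 0, 100, 0, 0, 0, 0, 0, 0, 100]

```text
clock: 2.65
eef_pos: [532.8, -325.6, 126.9]
eef_rot: [2.344, 1.57, -0.356]
wrist_force: [-0.2, 0.6, 0.5]
finger_gap: 94.2
```

Run:
```python
from h import *
import pickle
c=grab("wrist","w1.png");pickle.dump(c,open("w1.pkl","wb"))
print(readout.read_state()["eef_pos"], proj(c,[[532,-333.5,8],[532,-333.5,44]]))
```

```text
[ 533.02869412 -325.48611905  127.29354196] [[283.29378403 215.2546837 ]
 [284.05921977 225.12247493]]
```

View pics/w1.png

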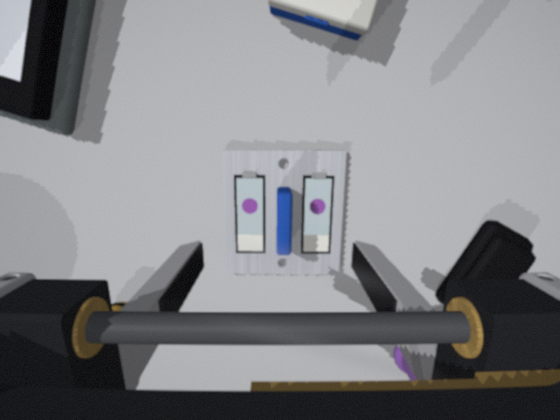

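```bash
cat > meas.py <<'E'
from h import *
import pickle
c=pickle.load(open("w1.pkl","rb"));im=c["image"];hsv=cv2.cvtColor(im,cv2.COLOR_RGB2HSV);g=cv2.cvtColor(im,cv2.COLOR_RGB2GRAY)
def dark(u,v,r=9):
    p=g[v-r:v+r+1,u-r:u+r+1].astype(float);b=np.median(p);w=np.clip(b-15-p,0,None);ys,xs=np.mgrid[v-r:v+r+1,u-r:u+r+1]
    return [(w*xs).sum()/w.sum(),(w*ys).sum()/w.sum()]
h=[dark(283,162),dark(281,262,7)];print("holes px",h)
H=toplane(c,h,8);d=H[0]-H[1];print("holes",H,H.mean(0),np.linalg.norm(d),np.degrees(np.arctan2(d[1],d[0])))
m=cv2.inRange(hsv,(105,120,60),(130,255,255));m[:150]=0;m[280:]=0
k=max(cv2.findContours(m,0,1)[0],key=cv2.contourArea);r=cv2.minAreaRect(k);print("bar px",r)
B=toplane(c,cv2.boxPoints(r),44);print("bar",B.mean(0),[np.linalg.norm(B[i]-B[i-1]).round(1) for i in range(4)])
E=[np.degrees(np.arctan2(*(B[i]-B[i-1])[1::-1])).round(1) for i in range(4)];print(E)
E
python3 meas.py
python3 - <<'E'
import cv2
i=cv2.imread("pics/w1.png")
cv2.imwrite("pics/w1z.png",cv2.resize(i[140:285,215:355],None,fx=4,fy=4,interpolation=2))
E
```

```text
holes px [[np.float64(282.4187692307692), np.float64(162.68338461538463)], [np.float64(281.3342796309439), np.float64(262.02129169623845)]]
holes [[ 579.46783809 -309.77714954    8.        ]
 [ 484.85728042 -353.8211694     8.        ]] [ 532.16255926 -331.79915947    8.        ] 104.36011359120498 24.963374190600362
bar px ((284.0, 220.5), (65.0, 14.0), 90.0)
bar [ 535.12659233 -331.94077958   44.        ] [np.float64(60.8), np.float64(12.3), np.float64(60.8), np.float64(13.0)]
[np.float64(25.3), np.float64(-64.6), np.float64(-154.0), np.float64(115.3)]
```

View pics/w1z.png

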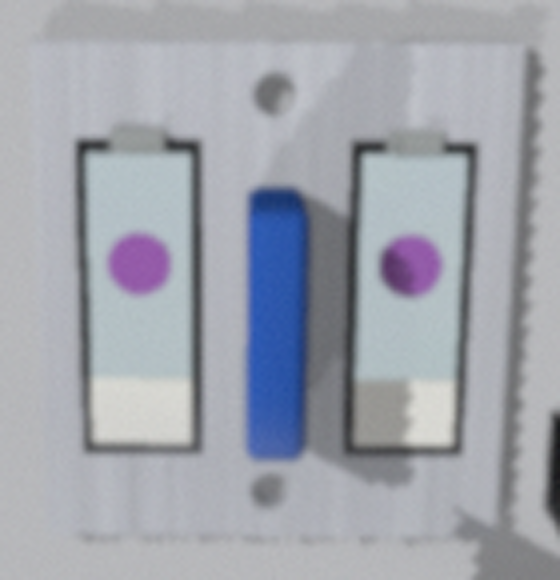

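```bash
python3 plan.py 532.5 -332 13 -65 4 42
```

```text
from [ 533.  -325.5  127.3] yaw -64.65 per row mm 28.6 deg 0.09
[0.0015, -0.0002, -0.0003, 0.0286, 0.0014, 0.0008, 42.0, 0.0015, -0.0002, -0.0003, 0.0286, 0.0014, 0.0008, 42.0, 0.0015, -0.0002, -0.0003, 0.0286, 0.0014, 0.0008, 42.0, 0.0015, -0.0002, -0.0003, 0.0286, 0.0014, 0.0008, 42.0]
```

Request:
apply_moves:
  plan: [0.006, 0, 0, 0.02, 0.003, 0.0015, 42, 0, 0, 0, 0.03, 0.0028, 0.0015, 42, 0, 0, 0, 0.03, 0, 0, 42, 0, 0, 0, 0.02, 0, 0, 42, 0, 0, 0, 0, 0, 0, 42]
  force: 30

```text
clock: 3.32
eef_pos: [531.7, -332.0, 24.7]
eef_rot: [-1.066, 1.568, 2.511]
wrist_force: [-0.3, -0.5, 0.1]
finger_gap: 47.3
```

```bash
python3 plan.py 532.5 -332 13 -65 1 42
python3 - <<'E'
from h import *
c=grab("wrist","w2.png")
E
```

```text
from [ 531.7 -332.    24.7] yaw -65.02 per row mm 11.7 deg 0.14
[-0.0003, 0.0012, 0.0022, 0.0117, 0.0003, -0.0007, 42.0]
```

View pics/w2.png

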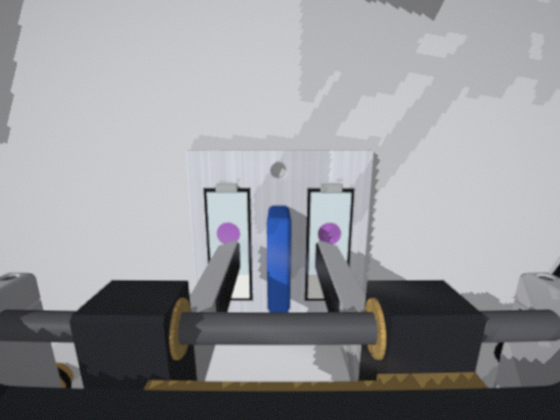

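Request:
apply_moves:
  plan: [0, 0.001, 0.002, 0.0115, 0, -0.0005, 42, 0, 0, 0, 0, 0, 0, 0, 0, 0, 0, 0, 0, 0, 0, 0, 0, 0, 0, 0, 0, 0, 0, 0, 0, 0, 0, 0, 0]
  force: 30

```text
clock: 4.0
eef_pos: [532.9, -332.6, 15.1]
eef_rot: [2.075, 1.568, -0.631]
wrist_force: [-0.3, -0.1, 2.3]
finger_gap: 13.6
```

Request:
apply_moves:
  plan: [0, 0, 0, 0, 0, 0, 0, 0, 0, 0, -0.015, 0, 0, 0, 0, 0, 0, -0.03, 0, 0, 0, 0, 0, 0, -0.04, 0, 0, 0, 0, 0, 0, 0, 0, 0, 0]

```text
clock: 4.62
eef_pos: [533.7, -333.1, 103.1]
eef_rot: [2.072, 1.563, -0.634]
wrist_force: [-0.6, -0.1, -4.3]
finger_gap: 14.0
```

```bash
python3 - <<'E'
from h import *
import pickle
c=grab("wrist","w3.png");pickle.dump(c,open("w3.pkl","wb"));print(readout.read_state())
E
python3 plan.py 575 -150 170 -75 4 0
```

```text
{'clock': 4.675, 'joints': array([-6.16072688e-01,  5.66207062e-01,  1.39488035e+00, -1.75492856e-04,
        1.17652997e+00,  5.18900501e-01]), 'qd': array([-0.0012604 ,  0.04304977,  0.0379313 ,  0.00068302, -0.011551  ,
        0.00055854]), 'effort': array([ 3.33890179e-02, -7.23159742e+01, -3.75956297e+01,  6.78988360e-02,
        2.15457561e-01,  1.03561557e-03]), 'eef_pos': array([ 532.78514223, -332.41933663,  100.48817244]), 'eef_rot': array([ 2.048893  ,  1.56681775, -0.65680943]), 'wrist_force': array([-0.30004945, -0.34130905, -5.59473248]), 'moment': array([-0.01977116,  0.13837978,  0.03307139]), 'finger_gap': 13.750290158686207}
from [ 532.8 -332.4  100.5] yaw -65.03 per row mm 49.9 deg 2.49
[0.0435, -0.0005, -0.0008, -0.0175, -0.0368, -0.0289, 0.0, 0.0435, -0.0005, -0.0008, -0.0174, -0.0381, -0.0272, 0.0, 0.0435, -0.0005, -0.0008, -0.0174, -0.0392, -0.0255, 0.0, 0.0435, -0.0005, -0.0008, -0.0174, -0.0403, -0.0238, 0.0]
```

View pics/w3.png

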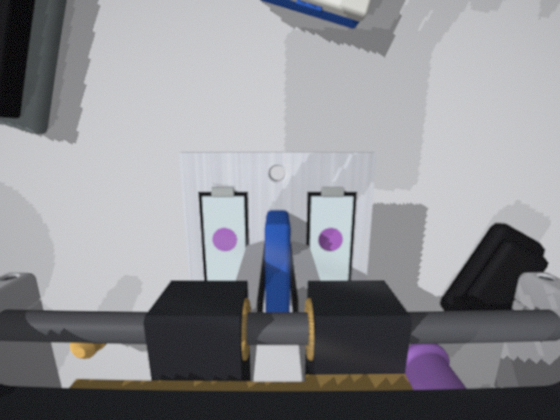

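```bash
python3 - <<'E'
from h import *
import pickle
c=pickle.load(open("w3.pkl","rb"))
# hole in tool frame: T = Twt*Ttc ; hole plane ~ 6mm below TCP
T=c["T"];s=readout.read_state()
M=R.from_euler('xyz',s["eef_rot"]).as_matrix();p=s["eef_pos"]
hz=cv2.HoughCircles
P=toplane(c,[[277,173]],p[2]-6.5)[0]; print("hole tool",M.T@(P-p))
q=toplane(c,[[181,153],[373,153]],p[2]-6.5);print([M.T@(a-p) for a in q])
E
python3 plan.py 608 -145 150 -82 5 0
```

```text
hole tool [  6.59986407   1.43213555 -51.76348047]
[array([  6.41371105, -57.69099104, -64.16349857]), array([  6.83222729,  60.77560131, -64.18268017])]
from [ 532.8 -332.4  100.5] yaw -65.03 per row mm 41.6 deg 3.4
[0.0593, -0.0005, -0.0006, -0.0099, -0.0276, -0.0295, 0.0, 0.0593, -0.0005, -0.0006, -0.0099, -0.0293, -0.0278, 0.0, 0.0593, -0.0005, -0.0006, -0.0099, -0.0309, -0.026, 0.0, 0.0593, -0.0005, -0.0006, -0.0099, -0.0324, -0.0241, 0.0, 0.0593, -0.0005, -0.0006, -0.0099, -0.0338, -0.0222, 0.0]
```

```bash
python3 plan.py 568 -150 150 -82 5 0
```

```text
from [ 532.8 -332.4  100.5] yaw -65.03 per row mm 38.5 deg 3.4
[0.0593, -0.0005, -0.0006, -0.01, -0.0301, -0.0218, 0.0, 0.0593, -0.0005, -0.0006, -0.01, -0.0313, -0.02, 0.0, 0.0593, -0.0005, -0.0006, -0.0099, -0.0324, -0.0181, 0.0, 0.0593, -0.0005, -0.0006, -0.0099, -0.0335, -0.0161, 0.0, 0.0593, -0.0005, -0.0006, -0.0099, -0.0344, -0.0141, 0.0]
```

Request:
apply_moves:
  plan: [0.059, 0, 0, -0.012, -0.03, -0.022, 0, 0.059, 0, 0, -0.012, -0.031, -0.02, 0, 0.059, 0, 0, -0.01, -0.032, -0.018, 0, 0.059, 0, 0, -0.01, -0.0335, -0.016, 0, 0.059, 0, 0, -0.006, -0.034, -0.014, 0]

```text
clock: 5.3
eef_pos: [567.4, -149.6, 148.0]
eef_rot: [0.523, 1.57, -2.479]
wrist_force: [-0.7, -0.1, -3.4]
finger_gap: 13.5
```

Request:
apply_moves:
  plan: [0, 0, 0, 0, 0, 0, 0, 0, 0, 0, 0, 0, 0, 0]

```text
clock: 5.55
eef_pos: [567.3, -151.2, 148.1]
eef_rot: [0.977, 1.57, -2.023]
wrist_force: [0.8, -0.2, -4.3]
finger_gap: 13.9
```

Run:
```python
from h import *
import pickle
c=grab("wrist","w4.png");pickle.dump(c,open("w4.pkl","wb"));s=readout.read_state();print(s["eef_pos"],s["qd"])
print(proj(c,[[639.4,-10.6,55],[536.7,-25.4,55]]))
```

```text
[ 567.34902789 -151.58149747  148.28093236] [-0.00867414 -0.00385962 -0.00589999  0.00122457  0.00308042  0.00556027]
[[128.61689785 116.47047253]
 [141.40274033 230.55121979]]
```

View pics/w4.png

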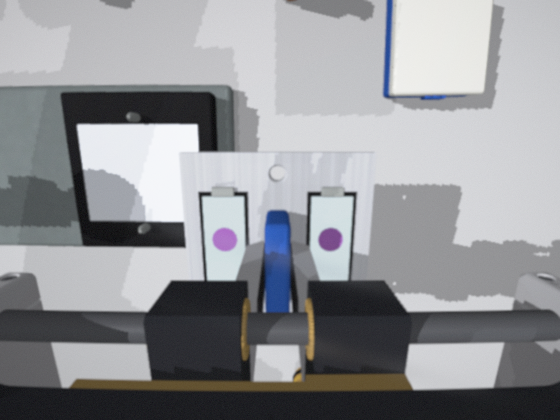

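Run:
```python
import cv2
i=cv2.imread("pics/w4.png")
a=cv2.resize(i[100:135,110:160],None,fx=8,fy=8,interpolation=2);b=cv2.resize(i[212:247,120:170],None,fx=8,fy=8,interpolation=2)
d=cv2.resize(i[158:188,252:302],None,fx=8,fy=8,interpolation=2)
cv2.imwrite("pics/w4z.png",cv2.vconcat([a,b]));cv2.imwrite("pics/w4h.png",d)
```

```text
(no output)
```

View pics/w4z.png

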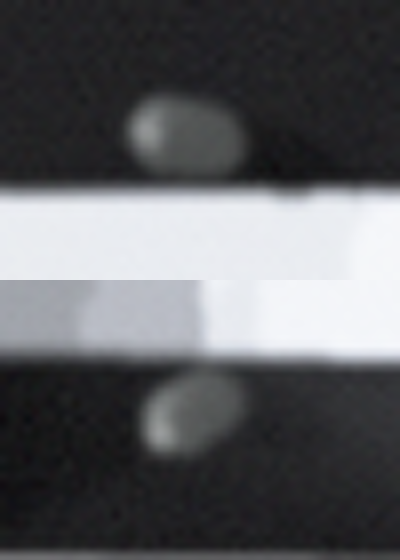

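View pics/w4h.png

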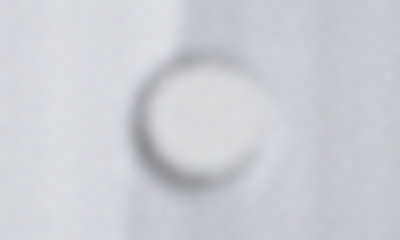

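```bash
python3 - <<'E'
from h import *
import pickle
c=pickle.load(open("w4.pkl","rb"));s=readout.read_state();M=R.from_euler('xyz',s["eef_rot"]).as_matrix();p=s["eef_pos"]
g=cv2.cvtColor(c["image"],cv2.COLOR_RGB2GRAY)
def rep(n,px,z):
    P=toplane(c,px,z);d=P[0]-P[1];print(n,P.mean(0).round(2),"len",np.linalg.norm(d).round(2),"ang",np.degrees(np.arctan2(d[1],d[0])).round(2),"tool",(M.T@(P.mean(0)-p)).round(2))
rep("base",[[135.75,117],[145.4,227.4]],40)
# blob centroids
cs=[]
for (u,v,v0,v1) in((133,117,108,122.4),(144,229,225,240)):
    b=(g>50).astype(np.uint8); b[int(v1):]=0; b[:int(v0)]=0
    n,l,st,ce=cv2.connectedComponentsWithStats(b);k=l[v,u];print(st[k],ce[k]);cs.append(ce[k])
rep("mid",cs,47)
P=toplane(c,[[276.9,172.5]],p[2]-6.5)[0];print("hole tool",(M.T@(P-p)).round(2))
# stage edges: dark quad right/top
E
python3 coarse.py | head -2
```

```text
base [587.38 -16.51  40.  ] len 105.63 ang 7.03 tool [ 108.14 -131.04  -38.81]
[125 111  16  11 132] [132.46212121 116.56818182]
[137 225  14  10 109] [143.25688073 228.76146789]
mid [587.78 -17.01  47.  ] len 104.85 ang 7.41 tool [ 101.14 -130.47  -39.13]
hole tool [  6.49  -0.37 -51.97]
stage [586.61174358 -19.64778895  40.        ] [np.float64(142.6252238492303), np.float64(133.67417524964378), np.float64(147.53712002914327), np.float64(137.6915276850846)] 7.76986388283717 9.332478279285317
pins [[639.37230041 -10.5793298   55.        ]
```

```bash
cat > tf.py <<'E'
from h import *
import pickle
c=pickle.load(open("w4.pkl","rb"));A=np.array(c["T_tool_cam"]);W=c["T"]@np.linalg.inv(A)
M=W[:3,:3];p=W[:3,3]
def ray(px,x=None,z=None):
    P=toplane(c,px,z if z is not None else p[2]-x);return (P-p)@M
print("tcp",p,"yaw",np.degrees(np.arctan2(M[1,1],M[0,1])),"down",M[:,0])
print("hole",ray([[276.9,172.5]],x=6.5),"edge",ray([[181,153],[373,153]],x=6.5))
print("pins base",ray([[135.75,117],[145.4,227.4]],z=40).mean(0),"mid",ray([[132.46,116.57],[143.26,228.76]],z=47).mean(0))
E
python3 tf.py
```

```text
tcp [ 567.31305094 -151.19462303  148.06678194] yaw -81.89242060102524 down [-4.33188533e-04 -8.92456618e-04 -9.99999508e-01]
hole [[  6.47124374   0.05789066 -51.93046292]] edge [[  6.41671035 -58.22759162 -63.82261912]
 [  6.51265017  58.46650052 -63.8847852 ]]
pins base [ 107.93783152 -130.6019464   -38.92183545] mid [ 100.93811484 -130.0341123   -39.24675264]
```

```bash
python3 plan.py 588.1 -16.8 88 -82.6 4 0
```

```text
from [ 567.3 -151.6  148.3] yaw -81.94 per row mm 37.3 deg 0.17
[0.0029, 0.0001, -0.0002, 0.015, -0.0326, -0.0099, 0.0, 0.0029, 0.0001, -0.0002, 0.015, -0.0327, -0.0098, 0.0, 0.0029, 0.0001, -0.0002, 0.0151, -0.0327, -0.0097, 0.0, 0.0029, 0.0001, -0.0002, 0.0151, -0.0327, -0.0096, 0.0]
```

Request:
apply_moves:
  plan: [0.003, 0, 0, 0, -0.035, -0.01, 0, 0.003, 0, 0, 0.015, -0.035, -0.01, 0, 0.003, 0, 0, 0.02, -0.035, -0.01, 0, 0.003, 0, 0, 0.025, -0.0255, -0.009, 0, 0, 0, 0, 0, 0, 0, 0]

```text
clock: 6.22
eef_pos: [587.8, -15.8, 86.8]
eef_rot: [0.22, 1.568, -2.792]
wrist_force: [-0.6, -0.9, -4.2]
finger_gap: 13.5
```

Request:
apply_moves:
  plan: [0, 0, 0, 0, 0, 0, 0, 0, 0, 0, 0, 0, 0, 0]

```text
clock: 6.48
eef_pos: [589.2, -17.6, 90.1]
eef_rot: [2.496, 1.567, -0.518]
wrist_force: [0.2, 0.4, -4.6]
finger_gap: 13.7
```

```bash
python3 - <<'E'
from h import *
import pickle
c=grab("wrist","w5.png");pickle.dump(c,open("w5.pkl","wb"));s=readout.read_state();print(s["eef_pos"],s["wrist_force"])
i=cv2.imread("pics/w5.png");cv2.imwrite("pics/w5h.png",cv2.resize(i[150:200,247:307],None,fx=10,fy=10,interpolation=2))
E
python3 plan.py 588.1 -16.8 88 -82.6 1 0
```

```text
[589.11015781 -17.46715444  89.98408786] [ 0.15968017  0.18903919 -4.34617108]
from [589.1 -17.5  90. ] yaw -82.69 per row mm 2.3 deg 0.2
[-0.0016, -0.0025, -0.0019, 0.002, -0.0008, 0.0009, 0.0]
```

View pics/w5.png

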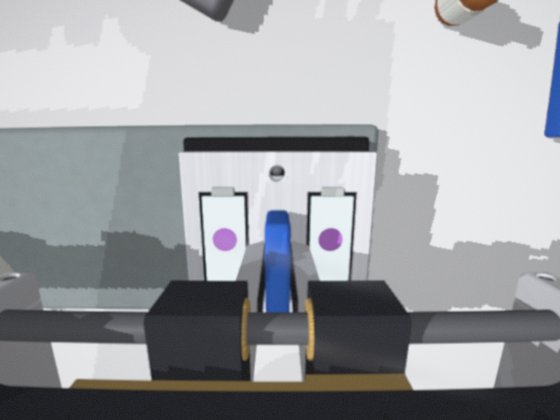

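View pics/w5h.png

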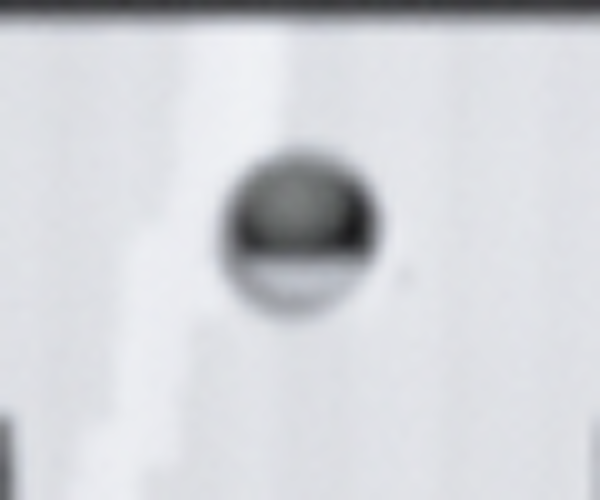

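```bash
sed -i 's/w4.pkl/w5.pkl/;/^print/d' tf.py
cat >> tf.py <<'E'
print(p,M[:,0])
for x in(6.5,10): print("hole",ray([[276.7,172.7]],x=x))
for z in(52,55): print("pin",ray([[276.2,170.0]],z=z))
# stage top edges: dark band left/right ends (back edge of stage), plate edge
print("stage back corners",ray([[184,138],[369,138]],z=40)); print("plate",ray([[180.5,152.5],[376.5,152.5]],x=6.5))
E
python3 tf.py
```

```text
[589.17206784 -17.61721298  90.06029785] [ 0.00287085 -0.00163477 -0.99999454]
hole [[  6.6365979   -0.07898399 -51.79624232]]
hole [[ 10.1355684   -0.08661544 -51.40472373]]
pin [[ 38.19200317  -0.50704471 -50.19962058]]
pin [[ 35.19282531  -0.49557079 -50.50865577]]
stage back corners [[ 50.11552265 -68.91081909 -72.68572919]
 [ 50.38832929  68.31004811 -72.756411  ]]
plate [[  6.55293679 -58.56677693 -64.12329908]
 [  6.78998281  60.66083261 -64.18906879]]
```

Request:
apply_moves:
  plan: [0, -0.0025, -0.002, 0, -0.0005, 0.0012, 0, 0, 0, 0, 0.008, 0, 0, 0, 0, 0, 0, 0.008, 0, 0, 0, 0, 0, 0, 0, 0, 0, 0, 0, 0, 0, 0, 0, 0, 0]

```text
clock: 7.15
eef_pos: [587.7, -16.1, 73.4]
eef_rot: [-0.385, 1.57, 2.886]
wrist_force: [-0.5, 0.2, -4.9]
finger_gap: 14.1
```

```bash
python3 - <<'E'
from h import *
import pickle
c=grab("wrist","w6.png");pickle.dump(c,open("w6.pkl","wb"));s=readout.read_state();print(s["eef_pos"],s["wrist_force"])
i=cv2.imread("pics/w6.png");cv2.imwrite("pics/w6h.png",cv2.resize(i[150:200,247:307],None,fx=10,fy=10,interpolation=2))
E
python3 plan.py 587.9 -17.4 54 -82.6 4 0
```

```text
[587.74645363 -16.08081203  73.51076073] [ 0.97148206 -0.28449183 -3.67461778]
from [587.7 -16.1  73.5] yaw -82.62 per row mm 4.9 deg 0.01
[-0.0001, 0.0002, 0.0001, 0.0049, 0.0003, 0.0, 0.0, -0.0001, 0.0002, 0.0001, 0.0049, 0.0003, 0.0, 0.0, -0.0001, 0.0002, 0.0001, 0.0049, 0.0003, 0.0, 0.0, -0.0001, 0.0002, 0.0001, 0.0049, 0.0003, 0.0, 0.0]
```

View pics/w6h.png

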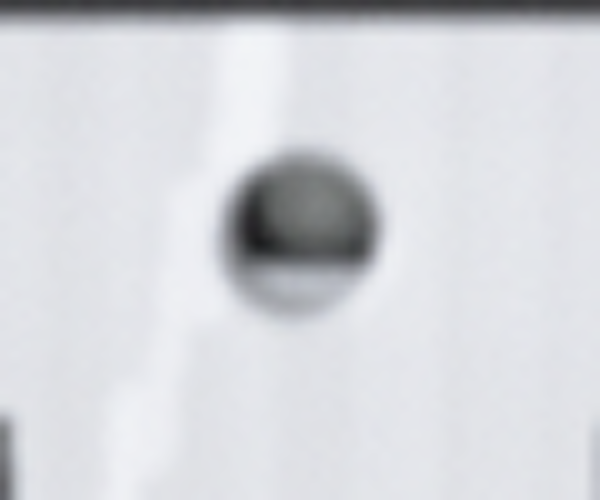

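```bash
sed -i 's/w5.pkl/w6.pkl/' tf.py; sed -i '/^for z/d;/^print("stage/d' tf.py
cat >> tf.py <<'E'
for z in(52,55): print("pin",ray([[277.7,170.5]],z=z))
E
python3 tf.py
```

```text
[587.69642456 -16.10222572  73.35187478] [-9.63431501e-04  2.52262347e-04 -9.99999504e-01]
hole [[  6.45220896  -0.07918979 -51.81219781]]
hole [[  9.95257508  -0.08681835 -51.42052069]]
pin [[ 21.30404604   0.55093463 -51.60571271]]
pin [[ 18.30375591   0.54761125 -51.91976805]]
```

Request:
apply_moves:
  plan: [0, 0, 0, 0, 0.0006, 0, 0, 0, 0, 0, 0.004, 0, 0, 0, 0, 0, 0, 0.004, 0, 0, 0, 0, 0, 0, 0.002, 0, 0, 0, 0, 0, 0, 0, 0, 0, 0]

```text
clock: 7.82
eef_pos: [587.8, -16.8, 63.2]
eef_rot: [-0.368, 1.57, 2.902]
wrist_force: [1.9, -0.5, -5.5]
finger_gap: 14.1
```

Run:
```python
from h import *
import pickle
c=grab("wrist","w7.png");pickle.dump(c,open("w7.pkl","wb"));s=readout.read_state();print(s["eef_pos"],s["wrist_force"],s["moment"])
i=cv2.imread("pics/w7.png");cv2.imwrite("pics/w7h.png",cv2.resize(i[150:200,247:307],None,fx=10,fy=10,interpolation=2))
```

```text
[587.80459876 -16.76414044  63.3101229 ] [ 1.33593096 -0.6454876  -5.14281827] [-0.13948031 -0.27270248 -0.02611708]
```

View pics/w7h.png

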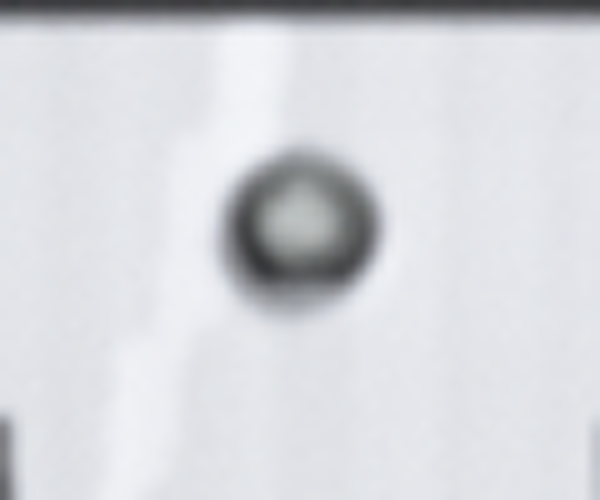

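Pin sits centred at about (277,172) inside the hole. Continuing down.

Request:
apply_moves:
  plan: [0, 0, 0, 0.003, 0, 0, 0, 0, 0, 0, 0.003, 0, 0, 0, 0, 0, 0, 0, 0, 0, 0, 0, 0, 0, 0, 0, 0, 0]

```text
clock: 8.38
eef_pos: [587.8, -16.8, 57.2]
eef_rot: [-0.349, 1.57, 2.921]
wrist_force: [4.7, -1.6, -5.7]
finger_gap: 13.7
```

Request:
apply_moves:
  plan: [0, 0, 0, 0.0015, 0, 0, 0, 0, 0, 0, 0.001, 0, 0, 0, 0, 0, 0, 0, 0, 0, 0]

```text
clock: 8.75
eef_pos: [587.8, -16.7, 55.1]
eef_rot: [-0.463, 1.57, 2.807]
wrist_force: [2.5, -1.3, -0.8]
finger_gap: 13.5
```

Request:
apply_moves:
  plan: [0, 0, 0, 0.0005, 0, 0, 0, 0, 0, 0, 0, 0, 0, 0]

```text
clock: 9.0
eef_pos: [587.9, -16.7, 55.1]
eef_rot: [-0.584, 1.57, 2.686]
wrist_force: [-0.1, -0.9, 5.9]
finger_gap: 13.6
```

Run:
```python
from h import *
c=grab("wrist","w8.png");s=readout.read_state();print(s["eef_pos"],s["wrist_force"])
```

```text
[587.88722516 -16.73621054  55.07932177] [-0.15624445 -1.39021011  6.85554347]
```

View pics/w8.png

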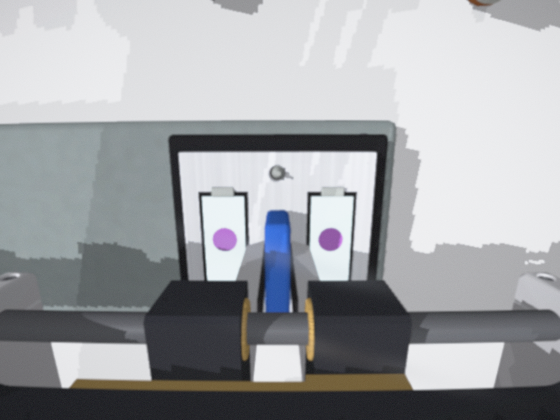

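The carrier is seated: it is centred in the stage frame, with the pin coming through the hole at (277,172) and the stage pushing back with about 11 N. Releasing now.

Request:
apply_moves:
  plan: [0, 0, 0, 0, 0, 0, 42, 0, 0, 0, 0, 0, 0, 42, 0, 0, 0, 0, 0, 0, 42, 0, 0, 0, -0.01, 0, 0, 42, 0, 0, 0, -0.03, 0, 0, 42]

```text
clock: 9.68
eef_pos: [587.0, -16.6, 94.1]
eef_rot: [-0.278, 1.567, 2.993]
wrist_force: [-0.1, -0.2, -0.4]
finger_gap: 39.6
```

Request:
apply_moves:
  plan: [0, 0, 0, -0.04, 0, 0, 42, 0, 0, 0, -0.04, 0, 0, 42, 0, 0, 0, 0, 0, 0, 70, 0, 0, 0, 0, 0, 0, 70]

```text
clock: 10.18
eef_pos: [587.4, -16.7, 173.9]
eef_rot: [-0.332, 1.569, 2.938]
wrist_force: [-0.5, 0.1, 0.1]
finger_gap: 56.1
```

Run:
```python
from h import *
import pickle
c=grab("wrist","w9.png");pickle.dump(c,open("w9.pkl","wb"));s=readout.read_state();print(s["eef_pos"],s["wrist_force"])
t=grab("top","top1.png");pickle.dump(t,open("top1.pkl","wb"))
cv2.imwrite("pics/top1z.png",cv2.resize(cv2.imread("pics/top1.png")[180:260,130:300],None,fx=4.7,fy=4.7,interpolation=2))
t=grab("scene","scene1.png");pickle.dump(t,open("scene1.pkl","wb"))
cv2.imwrite("pics/scene1z.png",cv2.resize(cv2.imread("pics/scene1.png")[150:270,260:440],None,fx=4.4,fy=4.4,interpolation=2))
```

```text
[587.30713066 -16.68160232 173.34962651] [-0.09336599 -0.46416018 -0.36201991]
```

View pics/w9.png

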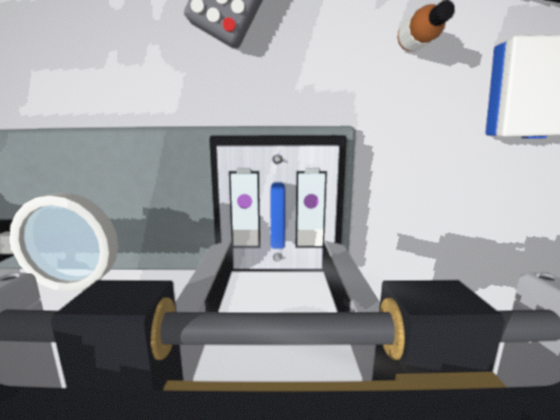

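View pics/scene1z.png

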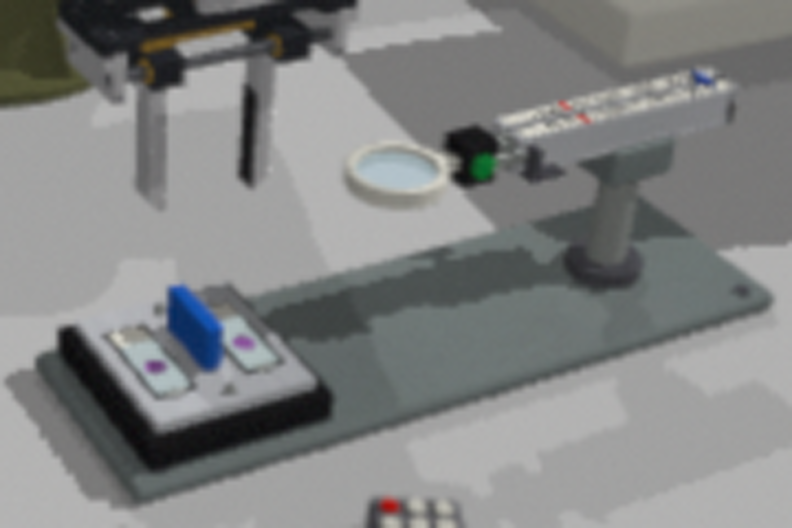

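View pics/top1z.png

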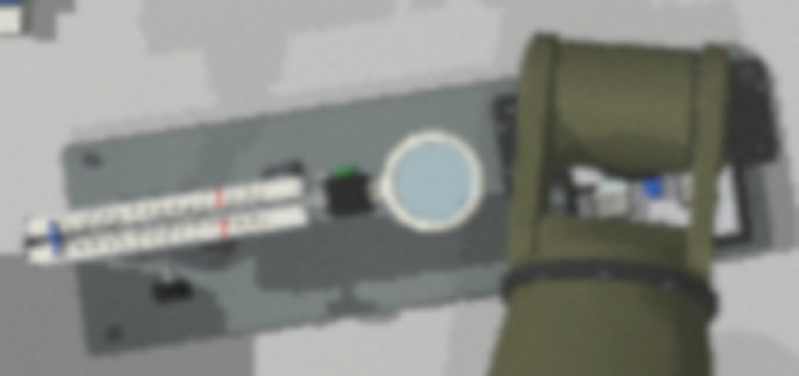

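```bash
python3 plan.py 560 194 235 7.45 10 60
```

```text
from [587.3 -16.7 173.2] yaw -82.62 per row mm 22.1 deg 9.01
[-0.1572, 0.0002, 0.0003, -0.0062, -0.0213, 0.0, 60.0, -0.1572, 0.0002, 0.0003, -0.0062, -0.021, -0.0033, 60.0, -0.1572, 0.0002, 0.0003, -0.0062, -0.0202, -0.0066, 60.0, -0.1572, 0.0002, 0.0003, -0.0062, -0.0189, -0.0096, 60.0, -0.1572, 0.0002, 0.0003, -0.0062, -0.0172, -0.0125, 60.0, -0.1572, 0.0002, 0.0003, -0.0062, -0.015, -0.015, 60.0, -0.1572, 0.0002, 0.0003, -0.0062, -0.0125, -0.0172, 60.0, -0.1572, 0.0002, 0.0003, -0.0062, -0.0096, -0.0189, 60.0, -0.1572, 0.0002, 0.0003, -0.0062, -0.0066, -0.0202, 60.0, -0.1572, 0.0002, 0.0003, -0.0062, -0.0033, -0.021, 60.0]
```

Request:
apply_moves:
  plan: [-0.157, 0, 0, -0.02, -0.02, 0, 60, -0.157, 0, 0, -0.02, -0.02, -0.003, 60, -0.157, 0, 0, -0.01, -0.02, -0.0066, 60, -0.157, 0, 0, -0.006, -0.019, -0.01, 60, -0.157, 0, 0, -0.006, -0.017, -0.0125, 60]

```text
clock: 10.95
eef_pos: [574.6, 87.0, 235.8]
eef_rot: [-0.993, 1.568, 3.067]
wrist_force: [-0.2, -0.1, 0.3]
finger_gap: 56.5
```

Request:
apply_moves:
  plan: [-0.157, 0, 0, 0, -0.015, -0.015, 60, -0.157, 0, 0, 0, -0.0125, -0.017, 60, -0.157, 0, 0, 0, -0.0096, -0.019, 60, -0.157, 0, 0, 0, -0.0066, -0.02, 60, -0.157, 0, 0, 0, -0.0033, -0.021, 60]

```text
clock: 11.58
eef_pos: [560.9, 192.0, 235.5]
eef_rot: [-1.659, 1.568, -3.096]
wrist_force: [0.1, 0.8, -0.1]
finger_gap: 56.7
```

Request:
apply_moves:
  plan: [0, 0, 0, 0, 0, 0, 60, 0, 0, 0, 0, 0, 0, 60]

```text
clock: 11.82
eef_pos: [561.2, 190.8, 236.0]
eef_rot: [-1.628, 1.569, -3.074]
wrist_force: [-0.0, -0.3, -0.7]
finger_gap: 56.5
```

```bash
python3 plan.py 560 194 235 7.45 2 60;python3 - <<'E'
from h import *
import pickle
c=grab("wrist","w10.png");pickle.dump(c,open("w10.pkl","wb"));s=readout.read_state();print(s["eef_pos"],s["finger_gap"])
E
```

```text
from [561.2 190.8 236. ] yaw 7.15 per row mm 1.8 deg 0.16
[-0.0026, -0.0001, 0.0009, 0.0005, -0.0004, -0.0017, 60.0, -0.0026, -0.0001, 0.0009, 0.0005, -0.0004, -0.0017, 60.0]
[561.28800862 190.59856022 236.11532904] 56.37854479193331
```

View pics/w10.png

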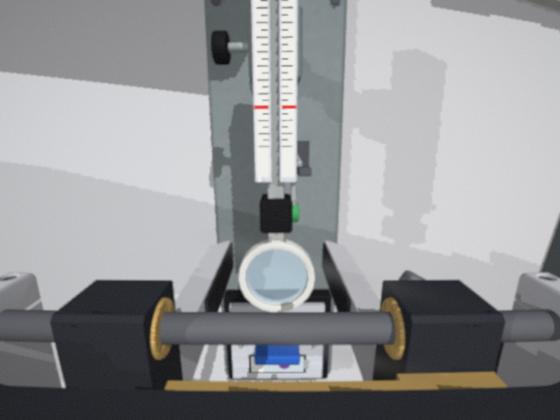

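```bash
cat > m10.py <<'E'
from h import *
import pickle,sys
c=pickle.load(open(sys.argv[1],"rb"));im=c["image"];hsv=cv2.cvtColor(im,cv2.COLOR_RGB2HSV)
A=np.array(c["T_tool_cam"]);W=c["T"]@np.linalg.inv(A);M=W[:3,:3];p=W[:3,3]
print("tcp",p,"yaw",np.degrees(np.arctan2(M[1,1],M[0,1])),M[:,0])
def rep(n,px,z):
    P=toplane(c,px,z);print(n,np.round(px,1).tolist(),P.round(1).tolist(),"tool",((P-p)@M).round(1).tolist());return P
m=cv2.inRange(hsv,(0,0,0),(180,255,48));m[:190]=0;m[240:]=0;m[:,:250]=0;m[:,320:]=0
k=max(cv2.findContours(m,0,1)[0],key=cv2.contourArea);x,y,w,h=cv2.boundingRect(k);print(x,y,w,h)
# grip top face: use sides at z=167 ; box
rep("grip top",[[x+w/2-.5,y+h/2-.5],[x-.5,y-.5],[x+w-.5,y+h-.5]],167)
m=cv2.inRange(hsv,(45,90,50),(85,255,255));m[:190]=0;m[240:]=0;m[:,:250]=0;m[:,320:]=0;k=max(cv2.findContours(m,0,1)[0],key=cv2.contourArea);print("btn",cv2.boundingRect(k))
m=cv2.inRange(hsv,(0,120,100),(8,255,255))|cv2.inRange(hsv,(172,120,100),(180,255,255));m[:,:245]=0;m[:,305:]=0;m[240:]=0
ys,xs=np.nonzero(m);print("red",xs.min(),xs.max(),len(xs))
l=xs<276
P=rep("red",[[xs[l].mean(),ys[l].mean()],[xs[~l].mean(),ys[~l].mean()]],166)
rep("lens",[[276.5,275.5]],157)
E
python3 m10.py w10.pkl
python3 -c "
import cv2
i=cv2.imread('pics/w10.png');cv2.imwrite('pics/w10z.png',cv2.resize(i[165:245,235:320],None,fx=7,fy=7,interpolation=2))"
```

```text
tcp [561.22679325 190.75794125 235.96517526] yaw 7.146651961100071 [-1.70729763e-03 -1.15155223e-04 -9.99998536e-01]
260 195 32 38
grip top [[275.5, 213.5], [259.5, 194.5], [291.5, 232.5]] [[559.6, 199.7, 167.0], [544.3, 214.3, 167.0], [575.3, 184.7, 167.0]] tool [[69.0, -0.4, -9.1], [69.0, -13.8, -25.4], [68.9, 13.4, 7.8]]
btn (291, 204, 8, 18)
red 254 295 66
red [[260.7, 107.0], [288.8, 106.6]] [[537.4, 283.6, 166.0], [559.2, 286.6, 166.0]] tool [[70.0, -12.0, -95.0], [70.0, 10.1, -95.4]]
lens [[276.5, 275.5]] [[568.1, 138.2, 157.0]] tool [[79.0, 0.4, 53.0]]
```

View pics/w10z.png

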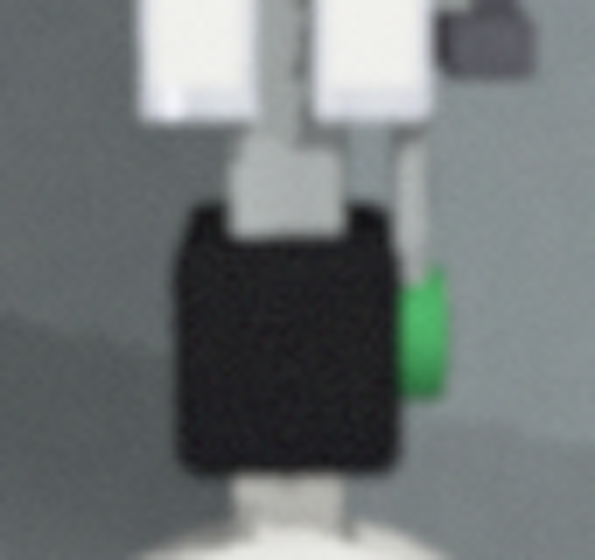

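Request:
apply_moves:
  plan: [-0.005, 0, 0, 0.02, -0.0003, -0.0072, 60, 0, 0, 0, 0.03, 0, 0, 60, 0, 0, 0, 0.03, 0, 0, 60, 0, 0, 0, 0, 0, 0, 60, 0, 0, 0, 0, 0, 0, 60]
  force: 35

```text
clock: 12.5
eef_pos: [560.5, 198.2, 157.9]
eef_rot: [2.322, 1.57, 0.883]
wrist_force: [-0.8, -0.1, 0.3]
finger_gap: 56.5
```

```bash
python3 plan.py 559.9 198 131.2 7.45 1 60;python3 - <<'E'
from h import *
import pickle
c=grab("wrist","w11.png");pickle.dump(c,open("w11.pkl","wb"));s=readout.read_state();print(s["eef_pos"],s["finger_gap"])
E
```

```text
from [560.5 198.2 157.9] yaw 7.55 per row mm 26.7 deg 0.11
[0.0017, -0.0006, -0.0007, 0.0267, -0.0007, 0.0002, 60.0]
[560.5782531  198.31437844 158.01059292] 56.42881811183475
```

View pics/w11.png

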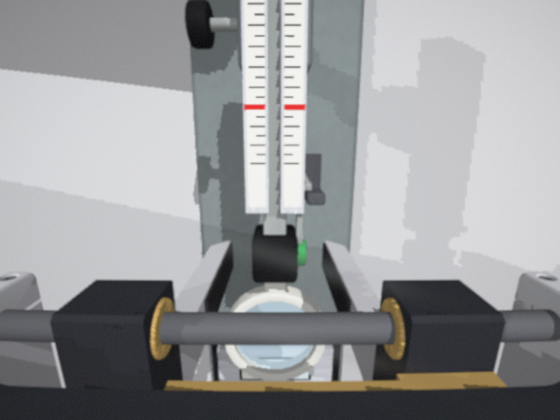

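Request:
apply_moves:
  plan: [0.001, 0, 0, 0.013, -0.0007, 0, 60, 0, 0, 0, 0.0135, 0, 0, 60, 0, 0, 0, 0, 0, 0, 60, 0, 0, 0, 0, 0, 0, 36, 0, 0, 0, 0, 0, 0, 36]

```text
clock: 13.18
eef_pos: [559.4, 198.4, 130.3]
eef_rot: [-2.516, 1.57, 2.328]
wrist_force: [0.2, -0.3, 0.3]
finger_gap: 39.8
```

Request:
apply_moves:
  plan: [0, 0, 0, 0, 0, 0, 0, 0, 0, 0, 0, 0, 0, 0, 0, 0, 0, 0, 0, 0, 0]
  force: 35

```text
clock: 13.55
eef_pos: [558.8, 198.4, 130.3]
eef_rot: [-1.763, 1.569, 3.082]
wrist_force: [-4.7, -1.6, 4.2]
finger_gap: 27.7
```

```bash
python3 - <<'E'
from h import *
import pickle
c=grab("wrist","w12.png");pickle.dump(c,open("w12.pkl","wb"));s=readout.read_state();print(s["eef_pos"],s["finger_gap"],s["wrist_force"])
E
python3 plan.py 559.9 198 131.2 7.45 1 60
```

```text
[558.77406383 198.34886842 130.27547505] 27.80936818638971 [-5.41030234 -0.74733611  4.2068083 ]
from [558.8 198.3 130.3] yaw 7.57 per row mm 1.5 deg 0.16
[0.002, -0.0004, 0.0018, -0.0009, 0.0011, 0.0005, 60.0]
```

View pics/w12.png

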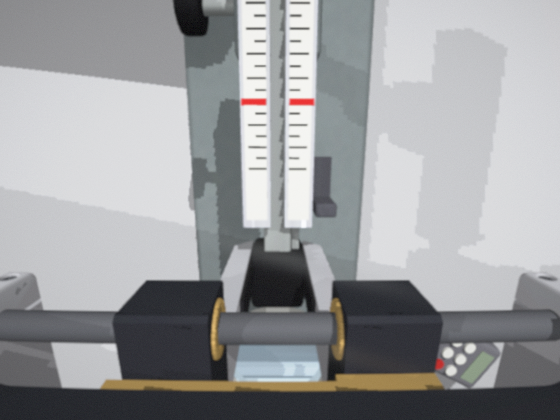

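Request:
apply_moves:
  plan: [0, 0, 0, 0, 0, 0.006, 0, 0, 0, 0, 0, 0, 0.01, 0, 0, 0, 0, 0, 0, 0.012, 0, 0, 0, 0, 0, 0, 0.012, 0, 0, 0, 0, 0, 0, 0.01, 0]

```text
clock: 14.22
eef_pos: [565.2, 149.2, 130.3]
eef_rot: [-2.311, 1.568, 2.534]
wrist_force: [-6.4, 5.4, 3.7]
finger_gap: 27.9
```

Run:
```python
from h import *
c=grab("wrist","w13.png");s=readout.read_state();print(s["eef_pos"],s["finger_gap"],s["wrist_force"])
```

```text
[565.37925746 148.190314   130.2480709 ] 27.738604736680205 [-6.84581693  2.66112575  3.28164462]
```

View pics/w13.png

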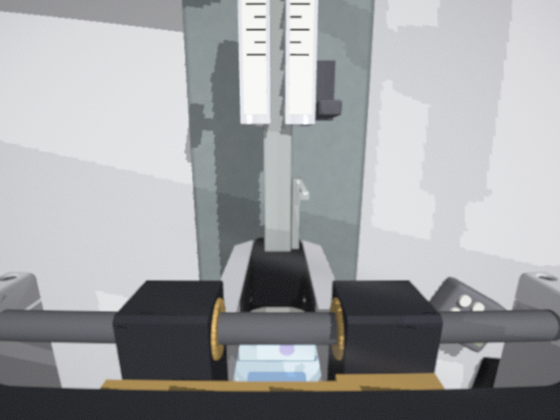

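Request:
apply_moves:
  plan: [0, 0, 0, 0, 0, 0.012, 0, 0, 0, 0, 0, 0, 0.015, 0, 0, 0, 0, 0, 0, 0.015, 0, 0, 0, 0, 0, 0, 0.015, 0, 0, 0, 0, 0, 0, 0.008, 0]

```text
clock: 14.9
eef_pos: [573.8, 84.6, 130.3]
eef_rot: [-2.258, 1.568, 2.587]
wrist_force: [-7.2, 6.2, 4.7]
finger_gap: 27.5
```

Request:
apply_moves:
  plan: [0, 0, 0, 0, 0, 0.004, 0, 0, 0, 0, 0, 0, 0, 0, 0, 0, 0, 0, 0, 0, 0]

```text
clock: 15.28
eef_pos: [574.2, 81.0, 130.3]
eef_rot: [-2.177, 1.568, 2.668]
wrist_force: [-7.6, 4.7, 5.6]
finger_gap: 27.8
```

Run:
```python
from h import *
import pickle
c=grab("wrist","w14.png");s=readout.read_state();print(s["eef_pos"],s["finger_gap"],s["wrist_force"])
d=s["eef_pos"]-np.array([558.8,198.35,130.3]);print(np.linalg.norm(d[:2]))
t=grab("top","top2.png");pickle.dump(t,open("top2.pkl","wb"))
cv2.imwrite("pics/top2z.png",cv2.resize(cv2.imread("pics/top2.png")[205:245,130:210],None,fx=10,fy=10,interpolation=2))
t=grab("scene","scene2.png");pickle.dump(t,open("scene2.pkl","wb"))
cv2.imwrite("pics/scene2z.png",cv2.resize(cv2.imread("pics/scene2.png")[150:270,260:440],None,fx=4.4,fy=4.4,interpolation=2))
```

```text
[574.24573063  81.02285678 130.24429493] 27.768526073849202 [-7.40147899  4.63856978  4.84837804]
118.33946565410164
```

View pics/top2z.png

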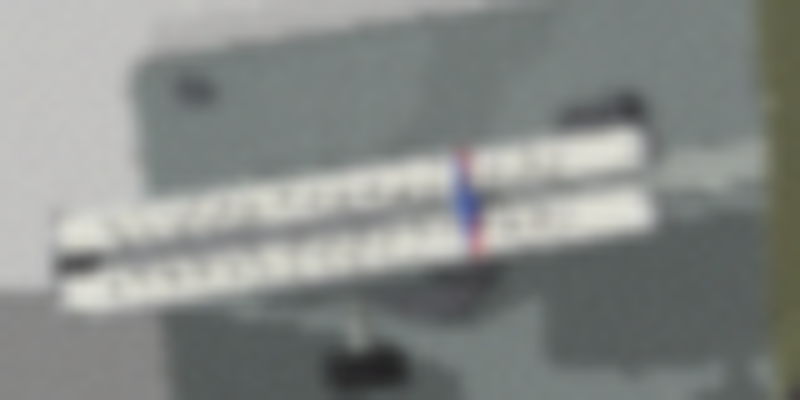

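View pics/scene2z.png

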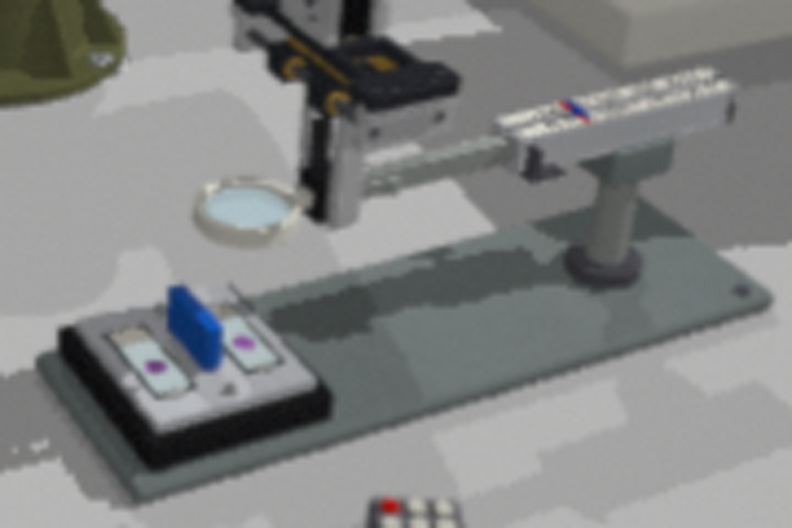

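View pics/w14.png

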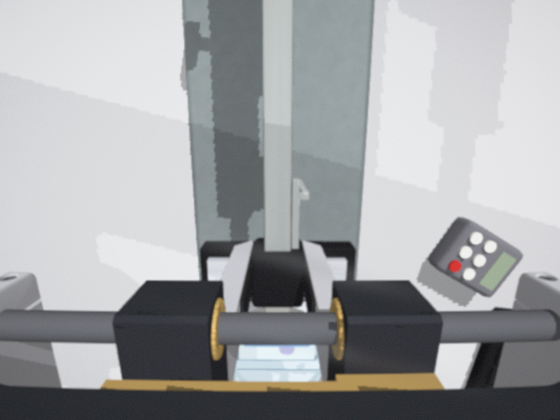

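Request:
apply_moves:
  plan: [0, 0, 0, 0, 0, 0.0015, 0, 0, 0, 0, 0, 0, 0, 0, 0, 0, 0, 0, 0, 0, 0, 0, 0, 0, 0, 0, 0, 0]

```text
clock: 15.92
eef_pos: [574.4, 79.6, 130.3]
eef_rot: [-2.186, 1.568, 2.659]
wrist_force: [-8.0, 4.7, 5.7]
finger_gap: 27.7
```

Run:
```python
from h import *
import pickle
s=readout.read_state();d=s["eef_pos"]-np.array([558.8,198.35,130.3]);print(s["eef_pos"],np.linalg.norm(d[:2]),s["qd"].round(4),s["wrist_force"],s["finger_gap"])
t=grab("top","top3.png")
t0=pickle.load(open("top0.pkl","rb"))
cv2.imwrite("pics/top3z.png",cv2.resize(cv2.imread("pics/top3.png")[205:245,130:210],None,fx=10,fy=10,interpolation=2))
def cen(im,lo,hi,ch):
    # ch weight: blue = B - max(R,G); red = R-max(G,B)
    f=im.astype(float); o=[i for i in range(3) if i!=ch]
    w=np.clip(f[:,:,ch]-f[:,:,o].max(2)-25,0,None); w[:205]=0;w[245:]=0;w[:,:lo]=0;w[:,hi:]=0
    ys,xs=np.nonzero(w);v=w[ys,xs];return [(xs*v).sum()/v.sum(),(ys*v).sum()/v.sum()],v.sum()
b0,n0=cen(t0["image"],130,150,2);r0,m0=cen(t0["image"],165,195,0);b3,n3=cen(t["image"],165,195,2)
print(b0,r0,b3,n0,m0,n3)
P=[toplane(t,[q],167)[0] for q in(b0,r0,b3)]
u=np.array([np.sin(np.radians(7.45)),-np.cos(np.radians(7.45)),0])
print("travel",(P[2]-P[0])@u,"red from parked",(P[1]-P[0])@u)
```

```text
[574.42178091  79.6031007  130.26558722] 119.77005524148109 [ 0.0001 -0.0017  0.001   0.0007 -0.0003  0.0004] [-7.97120669  4.68767508  5.72066429] 27.726530928676056
[np.float64(141.015873015873), np.float64(230.11111111111111)] [np.float64(176.57142857142858), np.float64(225.38571428571427)] [np.float64(176.50833333333333), np.float64(224.99166666666667)] 63.0 70.0 120.0
travel 119.39903896899393 red from parked 119.4265664760979
```

View pics/top3z.png

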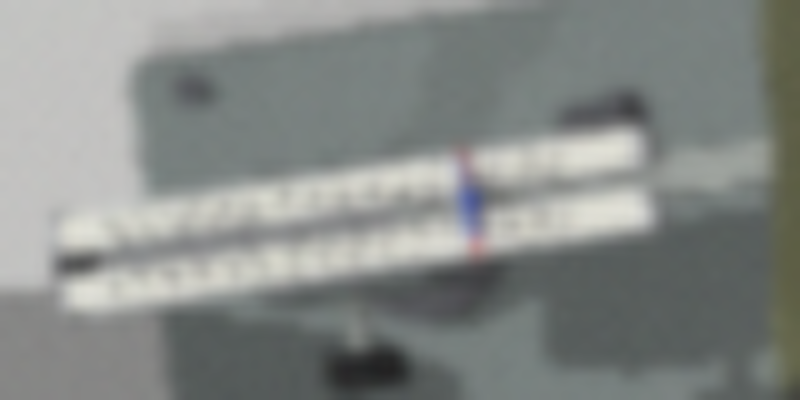

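The pointer covers the red line: its travel is 119.4 mm against 119.4 mm measured for the line, and odometry says 119.8 mm. The arm is still and the grip is holding, so I'm handing in.

```bash
python3 -c "
from cell import ticket
print(ticket.sign_off())"
```

```text
the job is handed in; nothing more can be done
None
```

I handed the job in at about 16 s of the 53 s allowed. The sign-off gave no verdict.

- **Carrier:** It sits on both pins and is released. After release the wrist view showed a pin in each hole, the plate centred in the stage, and no gap under it from the side. While lowering I corrected its position by about 1 mm using the pin seen through one hole.
- **Magnifier arm:** The pinch closed to 27.7 mm on the 28 mm grip, so the button should be flush. The arm came off its lock and I drew it out.
- **Pointer:** In the last top view it covers the red line. Its travel measured 119.4 mm, the same as the measured distance to the line, and the tool's own motion gave 119.8 mm (nominal 120 mm).
- **At hand-in:** The arm was still and the gripper was holding. The wrist force was about 5 N against the spring and about 8 N sideways from the pinch.
- **Lens and other items:** I saw no finger contact with the lens and no bystander disturbed. I judged both by eye and did not measure them.

**Disagreement:** The held plate measured about 117 mm wide in the wrist camera instead of 120 mm, so I relied on the view of the pin through the hole instead.

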